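Clip the hinge's cover cap in rim-down

ROBOT

A 6-joint arm with a two-finger parallel gripper is mounted at the origin on the work surface. World frame = base frame: x ahead of the robot, y to its left, z up, the work surface at z = 0. Lengths are in m, angles in rad, forces in N, time in s.
With the tool pointing down it reaches from about 0.225 to 0.725 m from the base axis. Payload 3.1 kg.
Tool frame: the origin (TCP) lies midway between the tips of the shut fingers; the grasp point (between the pads) lies 19 mm behind it; z points along the fingers, y is the line along which they close (so a half turn about z gives the same grasp; the last joint's range is limited). The gripper opens to 85 mm and grips with 20 to 120 N. Pads are 22 mm wide; open, the fingers measure 114 mm over their backs; the gripper's body (76 mm by 85 mm) begins 54 mm behind the grasp point. The pads swing forward as they close: fully open they stand 13 mm farther back than shut.
Start: joints at [-1.323, 0.048, 0.099, 1.622, 0, 1.443], TCP at [0.193, -0.488, 0.231] pointing down, gripper open.
Joint ranges: [-2.91, 2.91], [-0.99, 1.94], [-1.21, 1.42], [-2.12, 2.29], [-1.49, 1.47], [-3.14, 3.14]. Speed limits (rad/s): [2.79, 2.79, 3.14, 3.14, 3.14, 3.14].

INTERFACE

Orientations are given as a unit quaternion [x, y, z, w].
In Python, from cell import arm gives the robot as it stands.
- The arm moves only by the tool jog_arm, never from a script. Its argument "targets" is a list that holds one entry, the list of rows, each a list of 7 numbers: the opening, from 0 (shut) to 1 (fully open), then the shift along the tool's x, y, z in mm, then the turn, a rotation vector about the tool's x, y, z in degrees. In form: [[[hand, dx, dy, dz, wx, wy, wz], ...]]. A call has 1 to 10 rows; each row shifts and turns the commanded pose from where the row before left it, along the tool's axes as they then stand; what a row does not reach is not made up. A row lasts 1/12 s, in which the tool goes at most 41.7 mm and 7.16 degrees, less where a joint would pass 70% of its speed; a pose out of reach is approached as far as the arm can. A call with a gripper value outside its range is refused whole. The fingers move at their own pace and stop on an object; the grip force is fixed at half the most. Time passes only in rows, so rows that do not move let the fingers close. It gives the time, the measured TCP pose, the force, the opening and the grip force at its end, in the units of the state.
- arm.read_state(): the state, without advancing time (a new reading comes with each control period).
- arm.read_camera(name): name is "scene" or "top" or "wrist"; returns a dict with "color" (480x640x3 uint8, red, green, blue), "fovy" (degrees; the focal length in pixels is half the picture's height over the tangent of half this angle, whatever the lens; pixels are square), "cx", "cy" (the principal point, pixels), "k1" (the pictures are not rectified: a ray, as slopes to the right and down, at radius r is drawn at 1 + k1 r^2 times it, then the intrinsics apply), "R" (3x3) and "t" (3): a world point X has camera coordinates R X + t. Camera axes: x right, y down, z forward; pixel columns grow to the right and rows downward; lengths in m; the calibration is good to about 2 mm. A picture is of the moment at which its call begins. There is no depth.
- arm.sign_off(): hands the job in; it is judged then, once.
The state is a dict: "time_s": time; "q": joint angles; "joint_vel": joint speeds; "tau": joint torques, N m; "position": TCP position; "tool_rot": TCP orientation; "force": force on the tool from outside, world axes, zero at the start; "ft_torque": the same for the moment, N m; "opening": finger opening in m; "finger_force": force on a finger pad.
Only numpy, scipy, OpenCV 4.12 (cv2) and the standard library are available. Lean on these libraries where they do the work, as an engineer would, in place of code of your own. Each camera call takes 0.05 s, during which the arm holds its last target. There are 200 camera calls.

TASK

Take the loose aluminium cap from its pine stand and fit it into the hinge's pocket with its open rim down and its flat face up: push its one end against the sprung catch, swing the other end down and bring it under the fixed lip. Ease the catch back rather than letting it snap, and leave the cap lying flat and fully home with nothing else on the sill disturbed.

Things in the scene. Friction and masses are not known exactly. Their poses are not given: they have to be found in the camera images.
- cap_center (a point): Centre of the loose grey aluminium cap, a shallow lid 64 mm long (own x), 40 wide (y), 12 thick (z), 30 to 65 g. +z points out of the flat closed face; the open side with its rim (8 mm high, 4 mm thick, all round) is -z. Both ends alike. It starts on the stand, x axis 50 degrees from level, -x end down, rim side against the dowels. Take it across its free 40 mm sides.
- stand: Fixed pine stand, origin on the sill under it: a board 90 x 60 x 10 mm (centre 8 mm to +x of the origin) with a ledge and two 8 mm dowels, 30 mm over both, leaning up to its +x at 50 degrees, tops 76 mm up. The cap lies on the dowels with its low end on the 34 mm wide ledge; cap centre at x +2, z +53 mm.
- seat (a point): Fixed point in the hinge's pocket where the cap's centre is when home; z up, x along the pocket from catch to lip (either end of the cap may go to the catch). Pocket floor 6 mm below it (14 mm over the sill), 36 mm wide, open to the sill at both sides from x -26 to +22 mm for the fingers. Beyond that, cheeks 44 mm apart, 12 mm over the floor, guide both ends of the cap.
- hinge: Fixed grey aluminium hinge; origin on the sill, 20 mm below the seat, same axes. Spans x -66 to +88, y +-30 mm, at most 33 mm high. A boss 24 x 16 x 5 mm on the middle of the pocket floor fits inside the cap's rim. Room between the resting catch and the lip's edge is 57 mm, less than the cap: it must enter tilted, low end first at the catch.
- lip (a point): Middle of the lower edge of the fixed 40 mm wide lip: 28 mm to +x of the seat, 14 mm over the pocket floor; the lip is 5 mm thick and overhangs the pocket's end wall (at x +32 mm from the seat) by 4 mm. The home cap touches that wall, 2 mm below the lip. To swing the cap flat past the lip, the catch must be held pushed in by 9.5 to 14 mm.
- catch_face (a point): Middle of the flat face of the sprung steel catch, 30 mm wide, reaching 17 mm above the pocket floor, looking along the hinge's +x. At rest it is 29 mm to -x of the seat and 3 mm higher; it moves with the catch.
- catch (a joint): Travel of the catch in m: 0 fully out (at rest), grows as it is pushed to the hinge's -x, stops at 0.014. Spring about 3 N at 0, 10 N at 0.014; almost no damping. With the cap home it reads 0.003 and presses the cap with about 4.5 N against the end wall under the lip.
- tumbler: Bystander: glass tumbler 72 mm wide, 90 mm high, with silver screws in it; origin under its centre. Stands on the side of the hinge away from the stand.
- level: Bystander: chrome spirit level 200 mm long (own y), 22 mm wide, 42 mm high; origin under its centre. Lies beyond the hinge.
- clamp: Bystander: white plastic spring clip clamp lying flat, about 110 x 65 mm, 18 mm high; origin under its centre.

How it is judged:
On the way:
1. the cap has pushed the catch in by more than 7 mm (value of joint catch above 0.007 m and distance between cap_center and seat below 0.03 m), for 0.1 s.
At the end, for the whole second after the job is handed in: The cap lies in the pocket rim-down (flat face up within 0.06 rad of level), its centre within 3.5 mm horizontally and 2 mm in height of the seat, its length along the pocket within 0.12 rad, its end under the lip, the catch eased back against it (1 to 5.5 mm travel), at rest (horizontal distance between cap_center and seat below 0.0035 m and z of cap_center in the frame of seat between -0.002 and 0.002 m and angle between cap_center's own z axis and vertical below 0.06 rad and angle between the x axis of cap_center and the x axis of seat, either way round below 0.12 rad and value of joint catch between 0.001 and 0.0055 m and linear speed of cap below 0.02 m/s); the robot touches nothing.
It fails at once if the catch snaps back (faster than 0.2 m/s while still pushed in more than 5.5 mm) (velocity of joint catch below -0.2 m/s and value of joint catch above 0.0055 m).
It fails at once if the tumbler, level or clamp is moved more than 15 mm (distance of any of tumbler, level, clamp from where it was at the start of the episode above 0.015 m).
It fails at once if the tumbler is tipped (angle between tumbler's own z axis and vertical above 0.3 rad).
It also fails if it takes over 48 s, if anything falls off the work surface, if the arm or the gripper's body presses on something with over 40 N, if the wrist force passes 120 N, or if a joint passes its speed limit or range.

## Working session

There is one attempt and no reset: what is moved stays moved. The work goes in short steps, Python scripts to look and compute and a tool call to move; the robot and the scene stay as the last step left them, time stands still between calls to the robot, and variables do not carry over. Pictures are saved under pics/ and viewed, at most 10 in all, crops included, and the job is handed in when it is done.

Besides the shell and the picture viewer there is one more tool, called after "Call:" as name(argument=value, ...), one argument or row to a line, values as JSON. jog_arm: Moves the arm, as the interface text tells. Its arguments: {"type":"object","properties":{"targets":{"type":"array"}},"required":["targets"]}

```bash
mkdir -p pics; ls
cat > h.py <<'E'
import numpy as np, cv2, pickle
from cell import arm
from scipy.spatial.transform import Rotation as Ro
def cap(name,fn):
    c=arm.read_camera(name); pickle.dump(c,open(f'pics/{fn}.pkl','wb'))
    cv2.imwrite(f'pics/{fn}.png',c['color'][:,:,::-1]); return c
def load(fn): return pickle.load(open(f'pics/{fn}.pkl','rb'))
def f_(c): return 240/np.tan(np.radians(c['fovy'])/2)
def ray(c,uv):
    f=f_(c); d=(np.array(uv,float)-[c['cx'],c['cy']])/f
    r=np.linalg.norm(d); s=r
    for _ in range(30): s=r/(1+c['k1']*s*s)
    d=d*(s/r if r>0 else 1)
    R=np.array(c['R']);t=np.array(c['t'])
    return -R.T@t, R.T@np.array([d[0],d[1],1])
def atz(c,uv,z):
    o,d=ray(c,uv); return o+d*(z-o[2])/d[2]
def proj(c,X):
    X=np.atleast_2d(X); p=X@np.array(c['R']).T+np.array(c['t']); s=p[:,:2]/p[:,2:]
    r2=(s**2).sum(1,keepdims=True); s=s*(1+c['k1']*r2)
    return s*f_(c)+[c['cx'],c['cy']]
E
python3 - <<'E'
from h import *
for n in('scene','top'):
    c=cap(n,n+'0'); print(n,c['fovy'],c['k1'],-np.array(c['R']).T@np.array(c['t']))
print(arm.read_state())
E
```

```text
pics
scene 46.87489942162402 0.004900815362278806 [1.01349096 0.61328019 0.66332861]
top 55.81543113517018 -0.09151829259894119 [0.54577887 0.03355252 0.79793315]
{'time_s': 0.1, 'q': array([-1.32280966e+00,  4.86814541e-02,  9.77158298e-02,  1.62198774e+00,
       -2.72683089e-05,  1.44300568e+00]), 'joint_vel': array([-0.0003903 , -0.00225255,  0.00296251,  0.00150061, -0.00048822,
        0.00170374]), 'tau': array([ 3.23552660e-03, -3.39849651e+01,  3.20936179e+01,  1.58346287e-02,
       -9.10091944e-05, -3.49402747e-06]), 'position': array([ 0.19251867, -0.48782451,  0.23021234]), 'tool_rot': array([ 9.82400218e-01,  1.86785030e-01, -7.83874052e-05, -1.07575366e-03]), 'force': array([ 0.75638337, -1.13295018, -0.65612844]), 'ft_torque': array([-0.02324246,  0.05375619, -0.06362837]), 'finger_force': 0.0, 'opening': 0.08566459347970191}
```

View pics/top0.png

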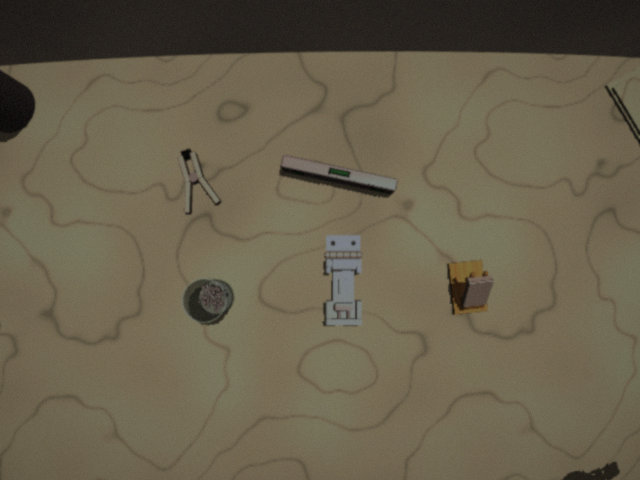

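View pics/scene0.png

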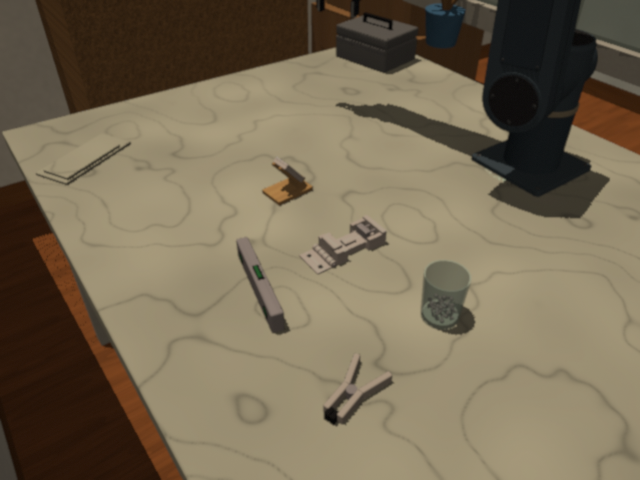

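The top view shows the hinge at about (343,280), running vertically in the image with the catch block probably at the bottom. The stand is at (470,288), the tumbler at (208,302) and the level at (338,174). I'll enlarge the hinge and stand.

Run:
```python
from h import *
c=load('top0'); im=c['color'][220:340,310:510,::-1]
cv2.imwrite('pics/crop1.png',cv2.resize(im,None,fx=4,fy=4,interpolation=cv2.INTER_CUBIC))
for n,uv,z in [('hinge tl',(326,236),.01),('tr',(361,236),.01),('bl',(324,326),.033),('br',(361,325),.033),('st',(470,288),0.05),('tumb',(208,302),0)]: print(n,atz(c,uv,z))
```

```text
hinge tl [0.60533915 0.02523042 0.01      ]
tr [ 0.60436999 -0.03585945  0.01      ]
bl [0.45250003 0.03131603 0.033     ]
br [ 0.45304003 -0.03074383  0.033     ]
st [ 0.51188482 -0.21226754  0.05      ]
tumb [0.49296413 0.23465659 0.        ]
```

View pics/crop1.png

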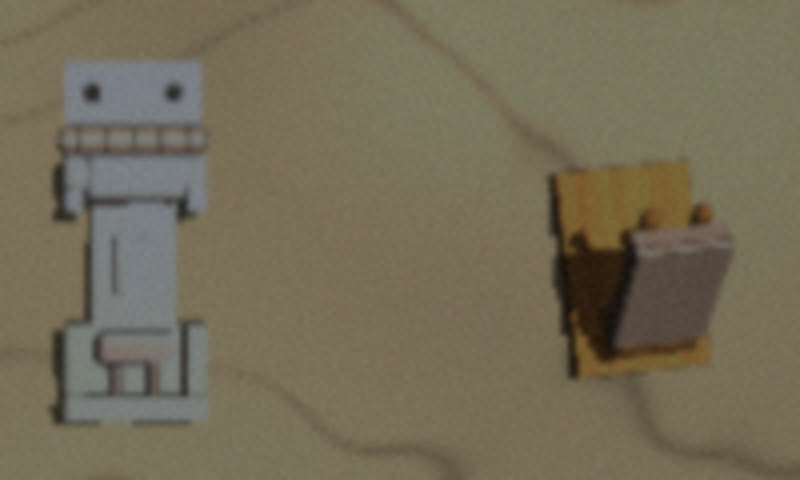

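The enlarged crop shows the leaf with screw holes at the top, so hinge +x is roughly world +x, with the catch at the bottom. The stand leans up the image, slightly yawed. Next I'll fit both poses and plan a move to a wrist view.

```bash
cat >> h.py <<'E'
from scipy.optimize import least_squares
def fit(c,P,uv,p0):
    P=np.array(P,float)*1e-3; uv=np.array(uv,float)
    def W(p):
        C,S=np.cos(p[2]),np.sin(p[2])
        return np.c_[p[0]+C*P[:,0]-S*P[:,1],p[1]+S*P[:,0]+C*P[:,1],P[:,2]]
    r=least_squares(lambda p:(proj(c,W(p))-uv).ravel(),p0,x_scale=[.01,.01,.1])
    print('fit',r.x.round(4),'resid px\n',r.fun.reshape(-1,2).round(1)); return r.x
def Rt(az,tilt):
    # tool z = down tilted outward along heading (az) by tilt deg; tool x points back (-heading) side; tool y = left
    h=Ro.from_euler('z',az); return h*Ro.from_euler('y',-np.radians(tilt))*Ro.from_matrix(np.array([[-1,0,0],[0,1,0],[0,0,-1.]]))
def plan(p1,R1,p0=None,R0=None,n=None):
    s=arm.read_state()
    if p0 is None: p0,R0=s['position'],Ro.from_quat(s['tool_rot'])
    p=R0.inv().apply(np.array(p1)-p0)*1e3; w=(R0.inv()*R1).as_rotvec(degrees=True)
    if n is None: n=int(max(np.ceil(np.linalg.norm(p)/38),np.ceil(np.linalg.norm(w)/6.5),1))
    A=sum(Ro.from_rotvec(w/n*k,degrees=True).as_matrix() for k in range(n))
    print('n',n,'row d',np.linalg.solve(A,p).round(1),'w',(w/n).round(2),'| total',p.round(1),w.round(1))
E
python3 - <<'E'
from h import *
c=load('top0'); k=lambda L:[(310+(x+.5)/4-.5,220+(y+.5)/4-.5) for x,y in L]
print('hinge');fit(c,[(-26,30,26),(-26,-30,26),(22,30,26),(22,-30,26),(28,20,33),(28,-20,33),(-26,18,14),(22,-18,14)],k([(65,322),(207,322),(60,216),(203,213),(88,200),(186,200),(91,322),(178,213)]),[.51,0,0])
print('stand');fit(c,[(53,30,10),(53,-30,10),(-37,30,10),(-37,-30,10)],k([(553,172),(690,160),(577,378),(712,360)]),[.5,-.2,0])
plan([.42,-.12,.28],Rt(0,0))
E
```

```text
hinge
fit [ 0.5191 -0.0027 -0.0136] resid px
 [[-0.1  1. ]
 [-0.2  0.9]
 [ 1.  -0.9]
 [ 0.6 -0.2]
 [ 0.  -0.4]
 [-0.8 -0.5]
 [ 0.3  0.5]
 [-0.7 -0.3]]
stand
fit [ 0.5049 -0.2225  0.0835] resid px
 [[ 0.5  0. ]
 [-0.5 -0.5]
 [ 0.2 -0.1]
 [-0.1  0.6]]
n 25 row d [18.8 15.4 -2. ] w [-0.   -0.01 -6.34] | total [ 346.6 -258.8  -49.1] [  -0.    -0.2 -158.5]
```

Call:
jog_arm(
  targets=[
    [[1,34.7,-25.9,-4.9,0,0,0],[1,34.7,-25.9,-4.9,0,0,0],[1,34.7,-25.9,-4.9,0,0,0],[1,34.7,-25.9,-4.9,0,0,0],[1,34.7,-25.9,-4.9,0,0,0],[1,34.7,-25.9,-4.9,0,0,0],[1,34.7,-25.9,-4.9,0,0,0],[1,34.7,-25.9,-4.9,0,0,0],[1,34.7,-25.9,-4.9,0,0,0],[1,34.7,-25.9,-4.9,0,0,0]],
  ],
)

```text
time_s: 0.93
position: [0.4108, -0.1342, 0.2781]
tool_rot: [0.982, 0.187, -0.0, -0.0]
force: [0.4, -1.4, 0.1]
opening: 0.0857
finger_force: 0.0
```

Call:
jog_arm(
  targets=[
    [[1,0,0,0,0,0,-7],[1,0,0,0,0,0,-7],[1,0,0,0,0,0,-7],[1,0,0,0,0,0,-7],[1,0,0,0,0,0,-7],[1,0,0,0,0,0,-7],[1,0,0,0,0,0,-7],[1,0,0,0,0,0,-7],[1,0,0,0,0,0,-7],[1,0,0,0,0,0,-7]],
  ],
)

```text
time_s: 1.77
position: [0.4102, -0.1361, 0.2776]
tool_rot: [0.695, 0.719, -0.0, -0.001]
force: [-0.3, -0.1, -0.4]
opening: 0.0857
finger_force: 0.0
```

Call:
jog_arm(
  targets=[
    [[1,0,0,0,0,0,-7],[1,0,0,0,0,0,-7],[1,0,0,0,0,0,-7],[1,0,0,0,0,0,-7],[1,0,0,0,0,0,-7],[1,0,0,0,0,0,-7],[1,0,0,0,0,0,-7],[1,0,0,0,0,0,-7],[1,0,0,0,0,0,-7],[1,0,0,0,0,0,-7]],
  ],
)

```text
time_s: 2.6
position: [0.4101, -0.1361, 0.2776]
tool_rot: [0.157, 0.988, 0.0, -0.001]
force: [-0.1, -1.0, -0.4]
opening: 0.0856
finger_force: 0.0
```

Call:
jog_arm(
  targets=[
    [[1,0,0,0,0,0,-7],[1,0,0,0,0,0,-7],[1,0,0,0,0,0,-4.5],[1,0,0,0,0,0,0]],
  ],
)

```text
time_s: 2.93
position: [0.4102, -0.1361, 0.2776]
tool_rot: [-0.001, 1.0, 0.0, -0.001]
force: [-0.3, -0.8, -0.0]
opening: 0.0852
finger_force: 0.0
```

Run:
```python
from h import *
c=cap('wrist','w1'); s=arm.read_state()
print(s['time_s'],s['position'],Ro.from_quat(s['tool_rot']).as_matrix().round(3),s['q'].round(3),c['fovy'],c['k1'],-np.array(c['R']).T@np.array(c['t']))
```

```text
2.9833 [ 0.41020683 -0.13611325  0.27769304] [[-1.     0.001 -0.001]
 [ 0.001  1.     0.   ]
 [ 0.001  0.    -1.   ]] [-0.476 -0.173 -0.018  1.727  0.    -0.475] 64.47334656751399 -0.019519325028807565 [ 0.34275633 -0.13650803  0.42036591]
```

View pics/w1.png

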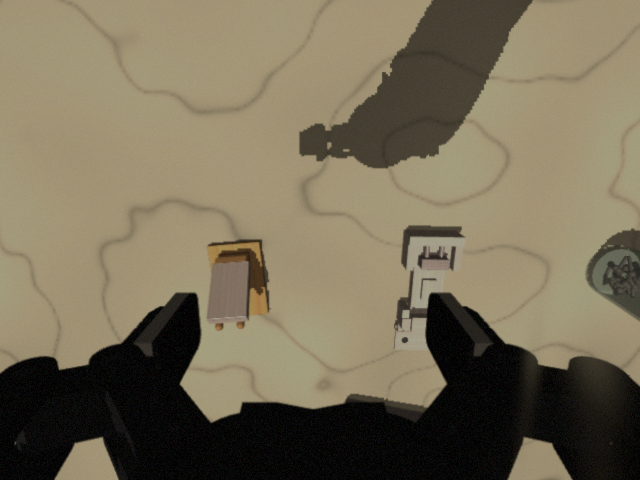

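The wrist view shows the stand at (235,285) and the hinge at (430,285), with the fingers hiding the lower part. Next I'll move the camera close over the hinge.

Call:
jog_arm(
  targets=[
    [[1,-20,22.2,23,0,0,0],[1,-20,22.2,23,0,0,0],[1,-20,22.2,23,0,0,0],[1,-20,22.2,23,0,0,0],[1,-20,22.2,23,0,0,0],[1,-20,22.2,23,0,0,0],[1,0,0,0,0,0,0],[1,0,0,0,0,0,0]],
  ],
)

```text
time_s: 3.65
position: [0.5289, -0.0017, 0.1373]
tool_rot: [-0.001, 1.0, 0.0, -0.003]
force: [-0.7, -0.3, -0.1]
opening: 0.0855
finger_force: 0.0
```

Run:
```python
from h import *
c=cap('wrist','w2'); 
cv2.imwrite('pics/w2c.png',cv2.resize(c['color'][100:400,160:480,::-1],None,fx=2,fy=2,interpolation=cv2.INTER_CUBIC))
```

```text
(no output)
```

View pics/w2c.png

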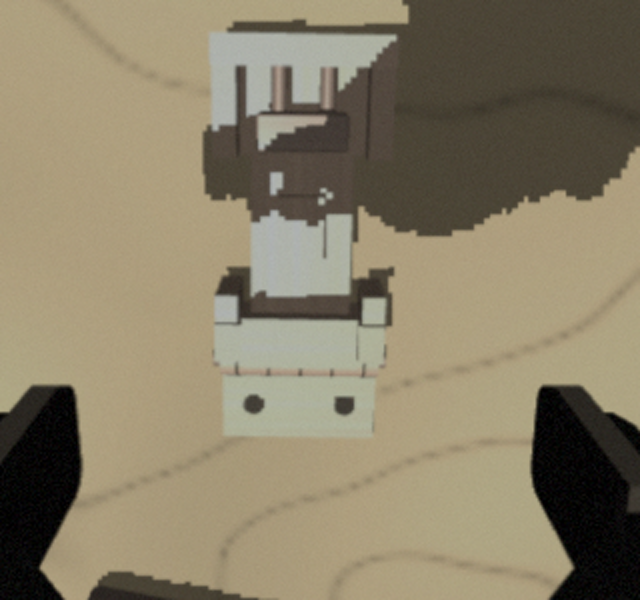

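In the enlarged crop the hinge is vertical with the catch at the top. The catch's face edge is at row 151, columns 258–348. The floor edges are at columns 250 and 352, and the lip's top edge is at row 317. I'll fit from these.

Run:
```python
from h import *
c=load('w2'); k=lambda L:[(160+(x+.5)/2-.5,100+(y+.5)/2-.5) for x,y in L]
h=fit(c,[(-66,-30,33),(-66,30,33),(-29,-15,31),(-29,15,31),(28,-20,33),(28,20,33),(12,8,19),(22,-30,26),(22,30,26)],k([(210,34),(397,36),(258,151),(348,151),(242,317),(360,318),(325,258),(214,292),(388,296)]),[.52,0,0])
C,S=np.cos(h[2]),np.sin(h[2])
for P in [(-66,-30,26),(22,-18,14),(-26,-22,26),(88,0,14),(88,0,0)]:
    P=np.array(P)/1e3; print(P,(proj(c,[h[0]+C*P[0]-S*P[1],h[1]+S*P[0]+C*P[1],P[2]])-[160,100])*2)
# stand again from w1
c=load('w1'); print('stand chk'); 
fit(c,[(53,30,10),(53,-30,10),(-37,30,10),(-37,-30,10)],[(269,311),(208,318),(262,240),(208,247)],[.5,-.22,.08])
st=np.array([.5049,-.2225]);yaw=.0835; u=np.array([np.cos(yaw),np.sin(yaw)])
cc=np.r_[st+.002*u,.053]; print('cap',cc)
R=Rt(yaw,50); zt=R.as_matrix()[:,2]; print(zt)
plan(cc-zt*.08,R)
```

```text
fit [ 0.5186 -0.0034 -0.0092] resid px
 [[-1.3 -1.7]
 [ 1.6 -1.6]
 [-0.7 -0.6]
 [ 0.4 -0.1]
 [ 0.4  0.3]
 [-0.3  0.4]
 [-0.4  2.5]
 [ 0.8  1.3]
 [-0.4  0.2]]
[-0.066 -0.03   0.026] [[209.62447515  31.05765128]]
[ 0.022 -0.018  0.014] [[251.69477865 284.79809706]]
[-0.026 -0.022  0.026] [[236.14471367 156.57905964]]
[0.088 0.    0.014] [[299.49256521 448.61473602]]
[0.088 0.    0.   ] [[299.75568638 431.7281675 ]]
stand chk
fit [ 0.5031 -0.2244  0.0339] resid px
 [[-3.8  3.5]
 [ 7.  -2.1]
 [-2.   2. ]
 [-1.1 -3.4]]
cap [ 0.50689303 -0.22233319  0.053     ]
[ 0.76337547  0.06389041 -0.64278761]
n 8 row d [ 12.6 -27.8  -0.4] w [-0.26 -6.27 -0.56] | total [  83.7 -224.8   35. ] [ -2.1 -50.1  -4.5]
```

Both views agree on the hinge: (0.5187, -0.003), yaw about -0.01. I'll go to a pre-grasp pose tilted 50°, kept 110 mm back.

Run:
```python
from h import *
cc=np.array([.5069,-.2223,.053]);R=Rt(.0835,50); zt=R.as_matrix()[:,2]
plan(cc-zt*.105,R)
```

```text
n 8 row d [ 14.1 -27.8  -3.2] w [-0.26 -6.27 -0.56] | total [ 102.8 -226.3   19. ] [ -2.1 -50.1  -4.5]
```

Call:
jog_arm(
  targets=[
    [[1,14.1,-27.8,-3.2,-0.26,-6.27,-0.56],[1,14.1,-27.8,-3.2,-0.26,-6.27,-0.56],[1,14.1,-27.8,-3.2,-0.26,-6.27,-0.56],[1,14.1,-27.8,-3.2,-0.26,-6.27,-0.56],[1,14.1,-27.8,-3.2,-0.26,-6.27,-0.56],[1,14.1,-27.8,-3.2,-0.26,-6.27,-0.56],[1,14.1,-27.8,-3.2,-0.26,-6.27,-0.56],[1,14.1,-27.8,-3.2,-0.26,-6.27,-0.56],[1,0,0,0,0,0,0],[1,0,0,0,0,0,0]],
  ],
)

```text
time_s: 4.53
position: [0.4244, -0.2339, 0.1201]
tool_rot: [-0.031, 0.905, 0.015, 0.423]
force: [0.0, 0.6, 0.2]
opening: 0.0853
finger_force: 0.0
```

Run:
```python
from h import *
c=cap('wrist','w3'); s=arm.read_state(); print(s['q'].round(3))
cv2.imwrite('pics/w3c.png',cv2.resize(c['color'][60:360,160:480,::-1],None,fx=2,fy=2,interpolation=cv2.INTER_CUBIC))
cc=np.array([.5069,-.2223,.053]);R=Rt(.0835,50)
off=np.array([(x,y,6) for x in(-32,32) for y in(-20,20)])/1e3
# cap axes: x up-tilted, y left, z normal
A=np.c_[-R.as_matrix()[:,0],R.as_matrix()[:,1],-R.as_matrix()[:,2]]
print(A.round(3)); print((proj(c,cc+off@A.T)-[160,60])*2)
plan(cc+R.as_matrix()[:,2]*.015,R)
```

```text
[-1.151 -0.641 -0.898  0.929  0.808 -1.061]
[[ 0.641 -0.083 -0.763]
 [ 0.054  0.997 -0.064]
 [ 0.766  0.     0.643]]
[[260.76563146 258.20539019]
 [385.13582402 257.22454241]
 [265.4763529  443.04321398]
 [381.70835395 442.44540692]]
n 4 row d [ 0.2  0.8 30.3] w [-0.09  0.04 -0.06] | total [  0.8   3.5 121.2] [-0.3  0.2 -0.2]
```

View pics/w3c.png

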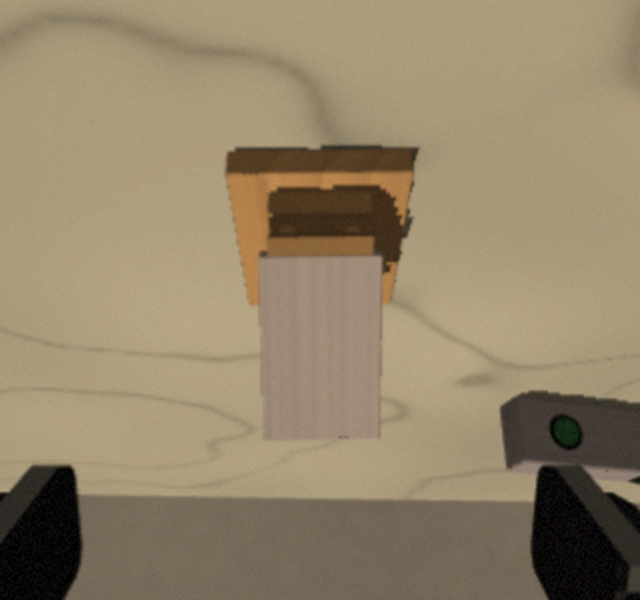

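The cap's corners are at (260,254), (382,254), (262,439) and (380,438), within about 1.5 mm of prediction. I'll approach with a small correction and close.

Call:
jog_arm(
  targets=[
    [[1,0,0.7,31,0,0,0],[1,0,0.7,31,0,0,0],[1,0,0.7,31,0,0,0],[1,0,0.7,20,0,0,0],[1,0,0,12,0,0,0],[1,0,0,0,0,0,0]],
  ],
)

```text
time_s: 5.08
position: [0.5258, -0.2137, 0.0405]
tool_rot: [-0.042, 0.905, 0.02, 0.423]
force: [0.2, -0.1, -1.6]
opening: 0.0857
finger_force: 0.0
```

Call:
jog_arm(
  targets=[
    [[0.3,0,0,0,0,0,0],[0,0,0,0,0,0,0],[0,0,0,0,0,0,0],[0,0,0,0,0,0,0],[0,0,0,0,0,0,0],[0,0,0,0,0,0,0],[0,0,0,0,0,0,0]],
  ],
)

```text
time_s: 5.67
position: [0.524, -0.219, 0.0429]
tool_rot: [-0.038, 0.904, 0.017, 0.425]
force: [-5.3, 1.7, 6.1]
opening: 0.0389
finger_force: 59.7
```

Run:
```python
from h import *
s=arm.read_state(); print(s['time_s'],s['position'],s['opening'],s['finger_force'],s['force'],s['q'].round(2))
cc=np.array([.5069,-.2223,.053]);R=Rt(.0835,50)
print(R.inv().apply(s['position']-cc)*1e3)
```

```text
5.6667 [ 0.52403288 -0.21895417  0.04285683] 0.03888400469638048 59.711633026599884 [-5.29412584  1.70844498  6.06231767] [-0.88 -0.37 -0.93  0.41  0.69 -0.75]
[-3.38368122  1.90523891 19.81249273]
```

Call:
jog_arm(
  targets=[
    [[0,0,0,-5,0,0,0],[0,0,0,-10,0,0,0],[0,0,0,-20,0,0,0],[0,0,0,-25,0,0,0],[0,0,0,-20,0,0,0],[0,0,0,0,0,0,0]],
  ],
)

```text
time_s: 6.17
position: [0.4613, -0.2255, 0.0948]
tool_rot: [-0.037, 0.905, 0.015, 0.424]
force: [0.6, -0.5, 0.3]
opening: 0.0389
finger_force: 61.4
```

Run:
```python
from h import *
c=cap('wrist','w4'); s=arm.read_state(); print(s['position'],s['tool_rot'],s['opening'],s['force'])
R=Ro.from_quat(s['tool_rot']).as_matrix()
print((np.array(c['R'])@R).round(3), (R.T@(-np.array(c['R']).T@np.array(c['t'])-s['position']))*1e3)
cv2.imwrite('pics/w4c.png',cv2.resize(c['color'][180:480,160:480,::-1],None,fx=2,fy=2,interpolation=cv2.INTER_CUBIC))
# predicted corners: cap axes X=-tx,Y=ty,Z=-tz; centre in tool = (gx,0,-19)mm
for gx in(2,5):
  P=np.array([(-x+gx,y,-6-18) for x in(-32,32) for y in(-20,20)])/1e3
  print(gx,((proj(c,s['position']+P@R.T)-[160,180])*2).round(0).tolist())
```

```text
[ 0.4617215  -0.22527754  0.09370655] [-0.03718043  0.90471472  0.01555462  0.42410723] 0.038737406370066466 [ 0.07049703 -0.74771497 -0.84983244]
[[ 0.001  1.     0.001]
 [-0.964  0.001 -0.266]
 [-0.266 -0.     0.964]] [  66.88823031   -0.38644314 -143.90174806]
2 [[186.0, 106.0], [431.0, 106.0], [200.0, 437.0], [415.0, 437.0]]
5 [[185.0, 88.0], [431.0, 89.0], [200.0, 423.0], [416.0, 424.0]]
```

View pics/w4c.png

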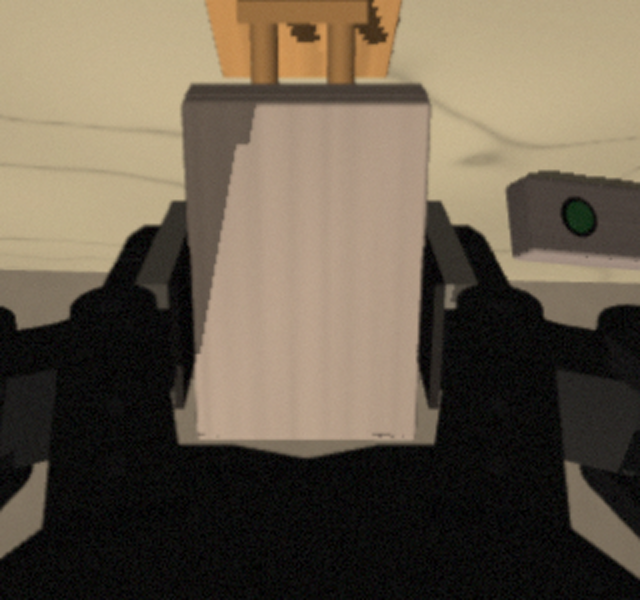

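The cap is held square between the pads, with top-face corners at (184,102), (430,102), (197,438) and (415,438). I'll fit its pose in the hand and plan the entry.

```bash
cat >> h.py <<'E'
SEAT=np.array([.5187,-.0031,.020]); YAW=-.010
def capin(c,pos,R,uv):
    def W(p):
        A=Ro.from_euler('yz',[p[3],p[4]])
        P=A.apply(np.array([(-x,y,-6) for x in(-32,32) for y in(-20,20)])/1e3)+np.array([p[0],p[1],p[2]])
        return pos+P@R.T
    r=least_squares(lambda p:(proj(c,W(p))-uv).ravel(),[.002,0,-.018,0,0],x_scale=[.01,.01,.01,.1,.1])
    print('cap in tool mm',(r.x[:3]*1e3).round(2),'rot y,z deg',np.degrees(r.x[3:]).round(2),'res',r.fun.round(1)); return r.x
def goal(x,z,tilt,G,dy=0,phi=0):
    """TCP pose so that cap centre is at hinge (x,z mm from seat), cap -x end down by tilt deg"""
    R=Rt(YAW,tilt-phi); u=np.array([np.cos(YAW),np.sin(YAW),0]);v=np.array([-u[1],u[0],0])
    return SEAT+u*x/1e3+v*dy/1e3+[0,0,z/1e3]-R.apply(G),R
def lowz(tilt,over):  # centre z rel seat so low rim corner is `over` mm above floor
    t=np.radians(tilt); return -6+over+32*np.sin(t)+6*np.cos(t)
def cx(tilt,catch):   # centre x so that upper low-end corner is at the catch face with given push
    t=np.radians(tilt); return -29-catch+32*np.cos(t)+6*np.sin(t)
E
python3 - <<'E'
from h import *
c=load('w4'); s=arm.read_state(); R=Ro.from_quat(s['tool_rot'])
uv=[(160+(x+.5)/2-.5,180+(y+.5)/2-.5) for x,y in[(184,102),(430,102),(197,438),(415,438)]]
g=capin(c,s['position'],R.as_matrix(),uv)
G=g[:3]
for t in(30,25,20,15,10,5,0): print(t,'cx rest',round(cx(t,0),1),'cx push12',round(cx(t,12),1),'lowz',round(lowz(t,1),1),'high corner x@12',round(cx(t,12)+32*np.cos(np.radians(t))+6*np.sin(np.radians(t))*-1,1))
E
```

```text
cap in tool mm [  2.9   -0.34 -18.94] rot y,z deg [-0.68  0.05] res [-0.1 -0.2  0.   0.1  0.4 -0.  -0.2  0.2]
30 cx rest 1.7 cx push12 -10.3 lowz 16.2 high corner x@12 14.4
25 cx rest 2.5 cx push12 -9.5 lowz 14.0 high corner x@12 17.0
20 cx rest 3.1 cx push12 -8.9 lowz 11.6 high corner x@12 19.1
15 cx rest 3.5 cx push12 -8.5 lowz 9.1 high corner x@12 20.8
10 cx rest 3.6 cx push12 -8.4 lowz 6.5 high corner x@12 22.0
5 cx rest 3.4 cx push12 -8.6 lowz 3.8 high corner x@12 22.8
0 cx rest 3.0 cx push12 -9.0 lowz 1.0 high corner x@12 23.0
```

Run:
```python
from h import *
G=np.array([2.7,-.3,-18.9])/1e3
s=arm.read_state(); p,R=s['position'],Ro.from_quat(s['tool_rot'])
for w in [(7,45,25),(4,22,25)]:
    q,Q=goal(*w,G); plan(q,Q,p,R); print(w,q.round(4)); p,R=q,Q
```

```text
n 7 row d [-5.2 31.3 12.7] w [0.43 3.6  0.61] | total [-25.1 215.7  98.9] [ 3.  25.2  4.3]
(7, 45, 25) [ 0.5361 -0.003   0.049 ]
n 1 row d [12.4 -0.  19.6] w [0. 0. 0.] | total [12.4 -0.  19.6] [0. 0. 0.]
(4, 22, 25) [ 0.5331 -0.0029  0.026 ]
```

Call:
jog_arm(
  targets=[
    [[0,-5.2,31.3,12.7,0.43,3.6,0.61],[0,-5.2,31.3,12.7,0.43,3.6,0.61],[0,-5.2,31.3,12.7,0.43,3.6,0.61],[0,-5.2,31.3,12.7,0.43,3.6,0.61],[0,-5.2,31.3,12.7,0.43,3.6,0.61],[0,-5.2,31.3,12.7,0.43,3.6,0.61],[0,-5.2,31.3,12.7,0.43,3.6,0.61],[0,0,0,0,0,0,0],[0,0,0,0,0,0,0],[0,0,0,0,0,0,0]],
  ],
)

```text
time_s: 7.05
position: [0.535, 0.0002, 0.046]
tool_rot: [0.003, 0.977, 0.001, 0.215]
force: [-0.3, 0.4, -0.4]
opening: 0.0389
finger_force: 61.3
```

Run:
```python
from h import *
G=np.array([2.7,-.3,-18.9])/1e3
c=cap('wrist','w5'); s=arm.read_state(); p,R=s['position'],Ro.from_quat(s['tool_rot']); print(p,s['force'],s['q'].round(2))
cv2.imwrite('pics/w5c.png',cv2.resize(c['color'][60:460,110:530,::-1],None,fx=1.5,fy=1.5,interpolation=cv2.INTER_CUBIC))
q,Q=goal(7,45,25,G); plan(q,Q)
C,S=np.cos(YAW),np.sin(YAW)
for P in[(-66,-30,33),(-66,30,33),(-26,-30,26),(-26,30,26),(-29,15,31),(-29,-15,31)]:
    P=np.array(P)/1e3; print(P,((proj(c,[SEAT[0]+C*P[0]-S*P[1],SEAT[1]+S*P[0]+C*P[1],P[2]])-[110,60])*1.5).round(0))
```

```text
[ 0.53512099 -0.00088301  0.04668487] [-0.16330505 -0.62271497 -0.40646989] [-0.17 -0.34 -0.7   0.79  0.07 -0.15]
n 1 row d [-1.9 -2.1 -1.7] w [ 0.24 -0.13  0.06] | total [-1.9 -2.1 -1.7] [ 0.2 -0.1  0.1]
[-0.066 -0.03   0.033] [[138.  37.]]
[-0.066  0.03   0.033] [[441.  38.]]
[-0.026 -0.03   0.026] [[173. 189.]]
[-0.026  0.03   0.026] [[411. 189.]]
[-0.029  0.015  0.031] [[354. 190.]]
[-0.029 -0.015  0.031] [[230. 190.]]
```

View pics/w5c.png

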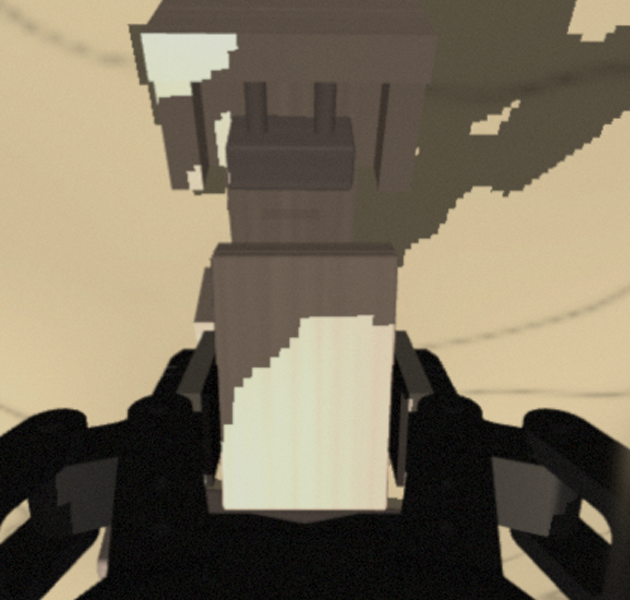

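The wrist view puts the catch face edge at row 190, columns 228–353, within 0.4 mm of prediction. The cap sits about 2 mm to +y, as the state also says. I'll correct that and descend to just before contact.

Call:
jog_arm(
  targets=[
    [[0,-1.9,-2.4,-1.7,0.2,0,0],[0,6.2,0,9.8,0,0,0],[0,6.2,0,9.8,0,0,0],[0,0,0,0,0,0,0],[0,0,0,0,0,0,0]],
  ],
)

```text
time_s: 7.52
position: [0.5336, -0.0044, 0.0274]
tool_rot: [0.005, 0.976, -0.001, 0.216]
force: [-0.7, -0.2, -1.3]
opening: 0.0386
finger_force: 61.2
```

```bash
cat >> h.py <<'E'
G=np.array([2.7,-.3,-18.9])/1e3
def now():
    s=arm.read_state(); R=Ro.from_quat(s['tool_rot']); u=np.array([np.cos(YAW),np.sin(YAW),0]);v=np.array([-u[1],u[0],0])
    d=(s['position']+R.apply(G)-SEAT)*1e3; m=R.as_matrix()
    print('t',s['time_s'],'cap x,y,z',round(d@u,2),round(d@v,2),round(d[2],2),'tilt',np.degrees(np.arctan2(m[0,2],-m[2,2])).round(2),'roll',np.degrees(m[2,1]).round(2),'yaw',np.degrees(np.arctan2(-m[1,0],-m[0,0])-YAW).round(2),'F',s['force'].round(1),'open',s['opening'].round(4))
    return s['position'],R
def path(W):
    p,R=now()
    for w in W:
        q,Q=goal(*w[:3],G,dy=-.3); print(w,end=' '); plan(q,Q,p,R,*( [] ), n=w[3]) ; p,R=q,Q
E
python3 - <<'E'
from h import *
path([(4,15.5,25,2),(-8.5,15,25,5),(-8,7.5,10,6),(-8.2,1.5,0,5),(0.3,.8,0,6)])
E
```

```text
Traceback (most recent call last):
  File "h.py", line 63, in path
    p,R=now()
        ~~~^^
  File "h.py", line 60, in now
    print('t',s['time_s'],'cap x,y,z',round(d@u,2),round(d@v,2),round(d[2],2),'tilt',np.degrees(np.arctan2(m[0,2],-m[2,2])).round(2),'roll',np.degrees(m[2,1]).round(2),'yaw',np.degrees(np.arctan2(-m[1,0],-m[0,0])-YAW).round(2),'F',s['force'].round(1),'open',s['opening'].round(4))
                                                                                                                                                                                                                                                                  ^^^^^^^^^^^^^^^^^^
AttributeError: 'float' object has no attribute 'round'
```

```bash
sed -i "s/s\['opening'\].round(4)/round(s['opening'],4)/; s/\*( \[\] ), //" h.py
python3 - <<'E'
from h import *
path([(4,15.5,25,2),(-8.5,15,25,5),(-8,7.5,10,6),(-8.2,1.5,0,5),(0.3,.8,0,6)])
E
```

```text
t 7.5167 cap x,y,z 4.45 -1.45 23.39 tilt 24.99 roll 0.01 yaw -0.06 F [-0.7 -0.2 -1.3] open 0.0386
(4, 15.5, 25, 2) n 2 row d [1.9 0.6 3.5] w [-0.01 -0.   -0.03] | total [3.7 1.2 7. ] [-0.  -0.  -0.1]
(-8.5, 15, 25, 5) n 5 row d [ 2.3 -0.  -1. ] w [0. 0. 0.] | total [11.5 -0.  -4.8] [0. 0. 0.]
(-8, 7.5, 10, 6) n 6 row d [1.2 0.  1.3] w [-0.   2.5 -0. ] | total [7.7 0.  7.1] [-0. 15. -0.]
(-8.2, 1.5, 0, 5) n 5 row d [0.8 0.  1.3] w [0. 2. 0.] | total [4.6 0.  6.1] [ 0. 10.  0.]
(0.3, 0.8, 0, 6) n 6 row d [-1.4 -0.   0.1] w [0. 0. 0.] | total [-8.5 -0.   0.7] [0. 0. 0.]
```

Call:
jog_arm(
  targets=[
    [[0,1.9,0.6,3.5,0,0,0],[0,1.9,0.6,3.5,0,0,0],[0,0,0,0,0,0,0],[0,0,0,0,0,0,0]],
  ],
)

```text
time_s: 7.85
position: [0.5339, -0.0019, 0.0196]
tool_rot: [0.004, 0.976, -0.001, 0.216]
force: [0.2, -0.3, -0.4]
opening: 0.0389
finger_force: 61.4
```

Run:
```python
from h import *
path([(-8.5,15,25,5)])
```

```text
t 7.85 cap x,y,z 4.7 1.07 15.55 tilt 25.0 roll -0.01 yaw 0.1 F [ 0.2 -0.3 -0.4] open 0.0389
(-8.5, 15, 25, 5) n 5 row d [ 2.4 -0.3 -1. ] w [0.01 0.   0.02] | total [12.2 -1.4 -5.1] [0.  0.  0.1]
```

Call:
jog_arm(
  targets=[
    [[0,0,0,0,0,0,0],[0,0,0,0,0,0,0]],
  ],
)

```text
time_s: 8.02
position: [0.5339, -0.0016, 0.0196]
tool_rot: [0.004, 0.976, -0.001, 0.216]
force: [0.7, -1.5, -0.6]
opening: 0.039
finger_force: 61.4
```

Run:
```python
from h import *
now()
for i in range(4):
    arm.read_camera('wrist'); now()
```

```text
t 8.0167 cap x,y,z 4.72 1.32 15.57 tilt 24.99 roll -0.0 yaw 0.12 F [ 0.7 -1.5 -0.6] open 0.039
t 8.0667 cap x,y,z 4.74 1.37 15.6 tilt 24.99 roll -0.0 yaw 0.13 F [-0.1 -1.  -1.6] open 0.0392
t 8.1167 cap x,y,z 4.72 1.39 15.57 tilt 24.99 roll 0.0 yaw 0.13 F [ 1.1 -1.2 -0.6] open 0.0391
t 8.1667 cap x,y,z 4.71 1.4 15.55 tilt 24.99 roll 0.0 yaw 0.13 F [ 0.2 -0.9  0.4] open 0.039
t 8.2167 cap x,y,z 4.7 1.39 15.53 tilt 24.99 roll 0.0 yaw 0.13 F [ 0.8 -1.2 -0.3] open 0.0389
```

Call:
jog_arm(
  targets=[
    [[0,0,-1.5,0,0,0,0],[0,0,0,0,0,0,0],[0,0,0,0,0,0,0],[0,0,0,0,0,0,0],[0,0,0,0,0,0,0],[0,0,0,0,0,0,0]],
  ],
)

```text
time_s: 8.72
position: [0.5338, -0.0027, 0.0195]
tool_rot: [0.004, 0.976, -0.0, 0.216]
force: [2.2, 1.7, -0.2]
opening: 0.0389
finger_force: 61.7
```

Run:
```python
from h import *
now(); c=cap('wrist','w6'); now()
cv2.imwrite('pics/w6c.png',cv2.resize(c['color'][80:400,160:480,::-1],None,fx=1.8,fy=1.8,interpolation=cv2.INTER_CUBIC))
```

```text
t 8.7167 cap x,y,z 4.64 0.17 15.45 tilt 24.99 roll 0.05 yaw 0.13 F [ 2.2  1.7 -0.2] open 0.0389
t 8.7667 cap x,y,z 4.64 0.13 15.45 tilt 24.99 roll 0.04 yaw 0.12 F [ 1.8  1.6 -1.1] open 0.0391
```

View pics/w6c.png

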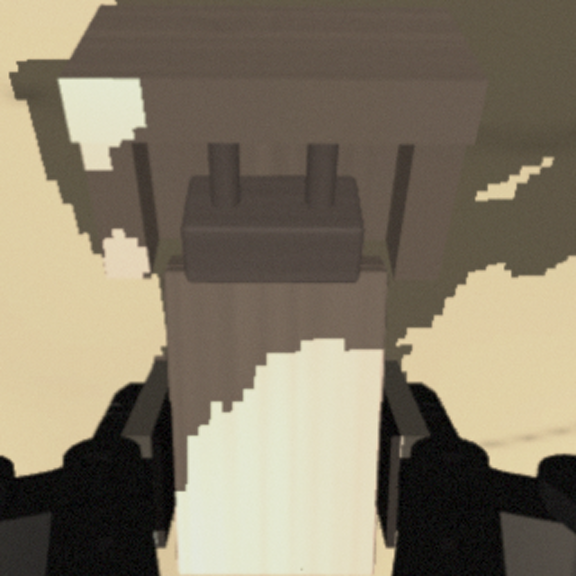

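The cap's low end is at row 270, columns 165–386, centred at 275.5. The catch is centred at 273.5, so the cap is within 0.4 mm laterally and right at the catch. Now I'll push the catch in.

Call:
jog_arm(
  targets=[
    [[0,2,-0.4,-0.85,0,0,0],[0,2,0,-0.85,0,0,0],[0,2,0,-0.85,0,0,0],[0,2,0,-0.85,0,0,0],[0,2,0,-0.85,0,0,0],[0,2,0,-0.85,0,0,0],[0,0,0,0,0,0,0],[0,0,0,0,0,0,0]],
  ],
)

```text
time_s: 9.43
position: [0.5224, -0.0032, 0.0203]
tool_rot: [0.004, 0.976, -0.0, 0.219]
force: [8.4, 2.6, -3.6]
opening: 0.0391
finger_force: 61.0
```

Run:
```python
from h import *
path([(-8.7,15,25,1),(-8.4,7.7,10,6),(-8.6,1.5,0,5)])
```

```text
t 9.4333 cap x,y,z -6.81 -0.36 16.22 tilt 25.24 roll 0.05 yaw 0.13 F [ 8.4  2.6 -3.6] open 0.0391
(-8.7, 15, 25, 1) n 1 row d [2.3 0.  0.3] w [0.11 0.24 0.12] | total [2.3 0.  0.3] [0.1 0.2 0.1]
(-8.4, 7.7, 10, 6) n 6 row d [1.2 0.  1.3] w [-0.   2.5 -0. ] | total [7.8 0.  6.8] [-0. 15. -0.]
(-8.6, 1.5, 0, 5) n 5 row d [ 0.8 -0.   1.3] w [0. 2. 0.] | total [ 4.6 -0.   6.3] [ 0. 10.  0.]
```

Call:
jog_arm(
  targets=[
    [[0,1.2,0,0.2,0,0.2,0],[0,1.2,0,0.2,0,0,0],[0,0,0,0,0,0,0],[0,0,0,0,0,0,0],[0,0,0,0,0,0,0]],
  ],
)

```text
time_s: 9.85
position: [0.5215, -0.0031, 0.02]
tool_rot: [0.003, 0.976, -0.0, 0.218]
force: [9.4, 3.1, -2.1]
opening: 0.0392
finger_force: 61.2
```

Run:
```python
from h import *
path([(-8.4,7.9,10,6),(-8.6,1.5,0,5)])
```

```text
t 9.85 cap x,y,z -7.64 -0.33 15.97 tilt 25.18 roll 0.05 yaw 0.15 F [ 9.4  3.1 -2.1] open 0.0392
(-8.4, 7.9, 10, 6) n 6 row d [ 1.4 -0.   1.3] w [0.02 2.53 0.03] | total [ 9.2 -0.   7. ] [ 0.1 15.2  0.2]
(-8.6, 1.5, 0, 5) n 5 row d [ 0.8 -0.   1.4] w [0. 2. 0.] | total [ 4.6 -0.   6.4] [ 0. 10.  0.]
```

Call:
jog_arm(
  targets=[
    [[0,1.3,0,1.3,0,2.5,0],[0,1.3,0,1.3,0,2.5,0],[0,1.3,0,1.3,0,2.5,0],[0,1.3,0,1.3,0,2.5,0],[0,1.3,0,1.3,0,2.5,0],[0,1.3,0,1.3,0,2.5,0],[0,0,0,0,0,0,0],[0,0,0,0,0,0,0]],
  ],
)

```text
time_s: 10.52
position: [0.5182, -0.0036, 0.0096]
tool_rot: [0.004, 0.996, -0.0, 0.089]
force: [9.0, 1.4, -2.6]
opening: 0.0391
finger_force: 61.5
```

Run:
```python
from h import *
path([(-8.4,1.5,0,5)])
```

```text
t 10.5167 cap x,y,z -6.47 -0.84 7.72 tilt 10.23 roll 0.01 yaw 0.13 F [ 9.   1.4 -2.6] open 0.0391
(-8.4, 1.5, 0, 5) n 5 row d [1.2 0.1 1.3] w [0.   2.05 0.03] | total [6.4 0.5 6. ] [ 0.  10.2  0.1]
```

Call:
jog_arm(
  targets=[
    [[0,1.2,0.1,1.2,0,2.04,0],[0,1.2,0.1,1.2,0,2.04,0],[0,1.2,0.1,1.2,0,2.04,0],[0,1.2,0.1,1.2,0,2.04,0],[0,1.2,0.1,1.2,0,2.04,0],[0,0,0,0,0,0,0],[0,0,0,0,0,0,0],[0,0,0,0,0,0,0]],
  ],
)

```text
time_s: 11.18
position: [0.5137, -0.0036, 0.0029]
tool_rot: [0.004, 1.0, -0.0, 0.002]
force: [9.5, 0.3, -2.6]
opening: 0.0388
finger_force: 61.8
```

Run:
```python
from h import *
path([(-7,.5,0,2),(0.3,.3,0,6)])
```

```text
t 11.1833 cap x,y,z -7.79 -0.82 1.8 tilt 0.17 roll -0.05 yaw 0.1 F [ 9.5  0.3 -2.6] open 0.0388
(-7, 0.5, 0, 2) n 2 row d [-0.4  0.3  0.7] w [-0.03  0.09  0.05] | total [-0.7  0.5  1.3] [-0.1  0.2  0.1]
(0.3, 0.3, 0, 6) n 6 row d [-1.2 -0.   0. ] w [0. 0. 0.] | total [-7.3 -0.   0.2] [0. 0. 0.]
```

Call:
jog_arm(
  targets=[
    [[0,0,0.2,0.6,0,0,0],[0,0,0.2,0.6,0,0,0],[0,0,0,0,0,0,0],[0,0,0,0,0,0,0],[0,0,0,0,0,0,0]],
  ],
)

```text
time_s: 11.6
position: [0.5141, -0.0036, 0.0028]
tool_rot: [0.004, 1.0, -0.001, 0.002]
force: [9.3, -1.0, 0.6]
opening: 0.0389
finger_force: 62.2
```

Run:
```python
from h import *
now(); c=cap('wrist','w7')
cv2.imwrite('pics/w7c.png',cv2.resize(c['color'][100:460,120:520,::-1],None,fx=1.6,fy=1.6,interpolation=cv2.INTER_CUBIC))
```

```text
t 11.6 cap x,y,z -7.35 -0.77 1.64 tilt 0.27 roll -0.11 yaw 0.09 F [ 9.3 -1.   0.6] open 0.0389
```

View pics/w7c.png

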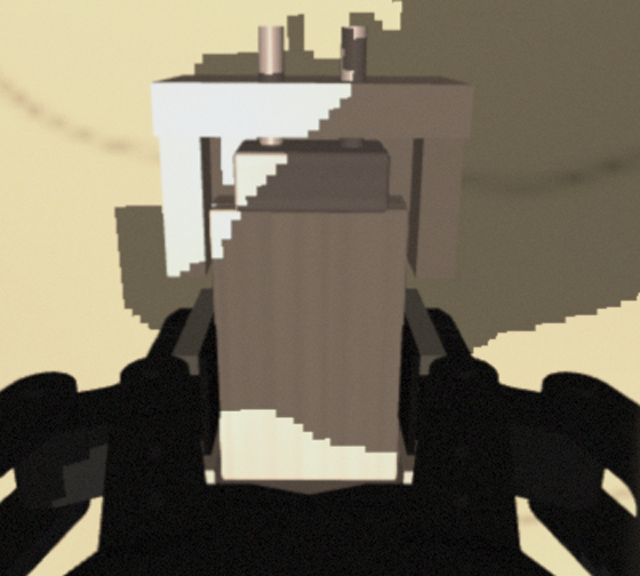

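The cap is between the cheeks, with its end against the pushed-in catch at row 207 and the cap nearly flat. I'll press down a little more to tell floor contact from joint stiction.

Call:
jog_arm(
  targets=[
    [[0,0,0,0.5,0,0,0],[0,0,0,0.5,0,0,0],[0,0,0,0,0,0,0],[0,0,0,0,0,0,0],[0,0,0,0,0,0,0]],
  ],
)

```text
time_s: 12.07
position: [0.5146, -0.0036, 0.0024]
tool_rot: [0.004, 1.0, -0.001, 0.003]
force: [9.4, -0.3, 3.1]
opening: 0.0389
finger_force: 62.3
```

Run:
```python
from h import *
now(); s=arm.read_state(); print(s['ft_torque'])
c=load('w7'); s=arm.read_state(); R=Ro.from_quat(s['tool_rot'])
uv=[(120+(x+.5)/1.6-.5,100+(y+.5)/1.6-.5) for x,y in[(209,209),(406,209),(221,480),(396,480)]]
capin(c,np.array([.5141,-.0036,.0028]),R.as_matrix(),uv)
```

```text
t 12.0667 cap x,y,z -6.88 -0.8 1.29 tilt 0.33 roll -0.11 yaw 0.09 F [ 9.4 -0.3  3.1] open 0.0389
[-0.01903897 -1.71717497 -0.10273117]
cap in tool mm [  3.62  -0.41 -18.04] rot y,z deg [-1.21 -0.14] res [ 0.   0.1  0.1 -0.2  0.1  0.1 -0.3 -0.1]
```

The cap sits about 1.2° low at the catch end in the grip, so it is that end touching the floor. I'll level it.

Call:
jog_arm(
  targets=[
    [[0,0,0,0,0,0.8,0],[0,0,0,0,0,0.8,0],[0,0,0,0,0,0,0],[0,0,0,0,0,0,0],[0,0,0,0,0,0,0]],
  ],
)

```text
time_s: 12.48
position: [0.5141, -0.0036, 0.0016]
tool_rot: [0.004, 1.0, -0.001, -0.012]
force: [9.1, 0.0, 1.0]
opening: 0.039
finger_force: 62.1
```

Run:
```python
from h import *
now(); s=arm.read_state(); print(s['ft_torque'])
```

```text
t 12.4833 cap x,y,z -6.8 -0.8 0.52 tilt -1.34 roll -0.11 yaw 0.09 F [9.1 0.  1. ] open 0.039
[-0.06846524 -1.8528852  -0.10231939]
```

Call:
jog_arm(
  targets=[
    [[0,-1,0,0,0,0,0],[0,-1,0,0,0,0,0],[0,-1,0,0,0,0,0],[0,-1,0,0,0,0,0],[0,-1,0,0,0,0,0],[0,-1,0,0,0,0,0],[0,0,0,0,0,0,0],[0,0,0,0,0,0,0],[0,0,0,0,0,0,0]],
  ],
)

```text
time_s: 13.23
position: [0.5188, -0.0036, 0.0012]
tool_rot: [0.004, 1.0, -0.001, -0.013]
force: [6.8, -1.2, 2.1]
opening: 0.0386
finger_force: 62.3
```

Run:
```python
from h import *
now(); s=arm.read_state(); print(s['ft_torque'])
```

```text
t 13.2333 cap x,y,z -2.08 -0.79 0.14 tilt -1.49 roll -0.11 yaw 0.09 F [ 6.8 -1.2  2.1] open 0.0386
[-0.12570701 -1.30325747 -0.0073787 ]
```

Call:
jog_arm(
  targets=[
    [[0,-0.8,0,0,0,0,0],[0,-0.8,0,0,0,0,0],[0,-0.8,0,0,0,0,0],[0,-0.8,0,0,0,0,0],[0,0,0,0,0,0,0],[0,0,0,0,0,0,0],[0,0,0,0,0,0,0]],
  ],
)

```text
time_s: 13.82
position: [0.5201, -0.0036, 0.001]
tool_rot: [0.004, 1.0, -0.001, -0.015]
force: [2.4, -0.0, 6.8]
opening: 0.0389
finger_force: 62.8
```

Run:
```python
from h import *
now(); s=arm.read_state(); print(s['ft_torque'])
```

```text
t 13.8167 cap x,y,z -0.73 -0.73 0.01 tilt -1.71 roll -0.13 yaw 0.1 F [ 2.4 -0.   6.8] open 0.0389
[-0.25639362 -0.69649006 -0.0201349 ]
```

Run:
```python
from h import *
now(); c8=cap('wrist','w8')
u=np.array([np.cos(YAW),np.sin(YAW),0])
def prof(c,name,cols):
    g=cv2.cvtColor(c['color'],cv2.COLOR_RGB2GRAY).astype(float)
    P=lambda x,z: proj(c,SEAT*[1,1,0]+u*x/1e3+[0,0,z/1e3])[0]
    print(name,'catch edge col,row by travel',[(t,P(-29-t,31).round(1).tolist()) for t in(0,3,6,10,14)])
    print(' capedge row z32-> cap top z=32 at x',[(x,P(x,32).round(1)[1]) for x in(-42,-39,-36,-32)])
    m=g[150:260,cols[0]:cols[1]].mean(1); print(m.round(0).astype(int).tolist())
prof(load('w7'),'w7',(315,355)); prof(c8,'w8',(315,355))
```

```text
t 13.8167 cap x,y,z -0.73 -0.73 0.01 tilt -1.71 roll -0.13 yaw 0.1 F [ 2.4 -0.   6.8] open 0.0389
w7 catch edge col,row by travel [(0, [315.2, 269.1]), (3, [315.3, 260.3]), (6, [315.3, 251.3]), (10, [315.3, 239.1]), (14, [315.4, 226.8])]
 capedge row z32-> cap top z=32 at x [(-42, np.float64(230.7)), (-39, np.float64(240.1)), (-36, np.float64(249.3)), (-32, np.float64(261.3))]
[83, 91, 155, 182, 184, 184, 184, 184, 184, 184, 180, 171, 163, 162, 162, 163, 161, 157, 146, 141, 140, 140, 140, 140, 132, 123, 122, 122, 121, 121, 121, 115, 108, 107, 107, 104, 96, 79, 66, 65, 65, 65, 62, 59, 61, 70, 79, 83, 85, 85, 86, 85, 85, 84, 83, 83, 84, 84, 84, 84, 84, 85, 85, 85, 85, 85, 85, 84, 85, 84, 84, 85, 84, 85, 86, 87, 89, 88, 88, 88, 85, 79, 82, 98, 106, 107, 107, 107, 107, 107, 107, 107, 107, 107, 107, 106, 107, 107, 107, 107, 107, 107, 107, 108, 107, 107, 108, 107, 107, 107]
w8 catch edge col,row by travel [(0, [315.1, 248.9]), (3, [315.2, 239.6]), (6, [315.2, 230.2]), (10, [315.3, 217.6]), (14, [315.3, 204.7])]
 capedge row z32-> cap top z=32 at x [(-42, np.float64(208.5)), (-39, np.float64(218.2)), (-36, np.float64(227.8)), (-32, np.float64(240.4))]
[189, 158, 152, 152, 152, 151, 147, 143, 143, 143, 142, 144, 149, 150, 149, 149, 151, 152, 152, 152, 152, 152, 154, 164, 169, 170, 169, 159, 134, 115, 105, 99, 99, 98, 98, 96, 93, 82, 69, 65, 65, 62, 61, 69, 91, 108, 119, 122, 107, 90, 87, 86, 86, 86, 85, 85, 85, 86, 86, 86, 87, 87, 87, 87, 87, 87, 86, 86, 86, 86, 86, 86, 87, 88, 89, 90, 90, 89, 88, 86, 79, 82, 98, 106, 107, 108, 108, 108, 108, 108, 107, 108, 108, 108, 108, 107, 108, 107, 108, 108, 108, 108, 108, 108, 108, 108, 108, 108, 108, 108]
```

Call:
jog_arm(
  targets=[
    [[0,0,0,-0.4,0,0,0],[0,0,0,-0.4,0,0,0],[0,0,0,0,0,0,0],[0,0,0,0,0,0,0],[0,0,0,0,0,0,0]],
  ],
)

```text
time_s: 14.28
position: [0.5201, -0.0036, 0.0011]
tool_rot: [0.004, 1.0, -0.001, -0.015]
force: [5.1, -1.3, 4.2]
opening: 0.0385
finger_force: 62.5
```

```bash
cat >> h.py <<'E'
def travel(fn):
    now(); c=cap('wrist',fn); u=np.array([np.cos(YAW),np.sin(YAW),0])
    g=cv2.cvtColor(c['color'],cv2.COLOR_RGB2GRAY).astype(float)[:,315:355].mean(1)
    ts=np.arange(-1,15,.1); rows=[proj(c,SEAT*[1,1,0]+u*(-29-t)/1e3+[0,0,.031])[0][1] for t in ts]
    r=np.arange(200,258); d=g[r+2]-g[r-1]; e=r[np.argmax(d)]
    print('edge row',e,'travel',round(float(np.interp(-e,-np.array(rows[::1]) if rows[0]>rows[-1] else rows,ts)),2),g[e-6:e+6].astype(int).tolist())
E
python3 - <<'E'
from h import *
travel('w9')
E
```

```text
t 14.2833 cap x,y,z -0.72 -0.73 0.04 tilt -1.72 roll -0.12 yaw 0.09 F [ 5.1 -1.3  4.2] open 0.0385
edge row 231 travel 5.77 [89, 89, 89, 88, 85, 79, 81, 98, 106, 107, 107, 108]
```

Fx recovers as Fz falls, so floor friction was the cause. I'll lighten the contact and continue easing.

Call:
jog_arm(
  targets=[
    [[0,0,0,-0.6,0,0,0],[0,-0.8,0,-0.2,0,0,0],[0,-0.8,0,0,0,0,0],[0,-0.8,0,0,0,0,0],[0,0,0,0,0,0,0],[0,0,0,0,0,0,0],[0,0,0,0,0,0,0]],
  ],
)

```text
time_s: 14.92
position: [0.5206, -0.0035, 0.0011]
tool_rot: [0.004, 1.0, -0.001, -0.017]
force: [2.3, -2.8, 6.0]
opening: 0.0386
finger_force: 62.7
```

Run:
```python
from h import *
travel('w10')
```

```text
t 14.9167 cap x,y,z -0.15 -0.66 0.05 tilt -1.96 roll -0.12 yaw 0.11 F [ 2.3 -2.8  6. ] open 0.0386
edge row 231 travel 5.11 [90, 89, 89, 88, 83, 78, 90, 102, 107, 107, 107, 107]
```

Call:
jog_arm(
  targets=[
    [[0,0,0,-0.6,0,-0.4,0],[0,0,0,-0.6,0,-0.4,0],[0,0,0,0,0,0,0],[0,0,0,0,0,0,0],[0,0,0,0,0,0,0]],
  ],
)

```text
time_s: 15.38
position: [0.5207, -0.0034, 0.0012]
tool_rot: [0.004, 1.0, -0.001, -0.01]
force: [5.4, -2.4, 0.7]
opening: 0.0389
finger_force: 62.1
```

Run:
```python
from h import *
travel('w11')
```

```text
t 15.3833 cap x,y,z -0.28 -0.54 0.19 tilt -1.13 roll -0.1 yaw 0.1 F [ 5.4 -2.4  0.7] open 0.0389
edge row 232 travel 5.19 [89, 89, 88, 87, 82, 78, 96, 106, 107, 107, 107, 107]
```

Fx is back at 5.4, which matches the spring, and floor contact is light. I'll continue.

Call:
jog_arm(
  targets=[
    [[0,-0.7,0,0,0,0,0],[0,-0.7,0,0,0,0,0],[0,-0.7,0,0,0,0,0],[0,0,0,0,0,0,0],[0,0,0,0,0,0,0],[0,0,0,0,0,0,0]],
  ],
)

```text
time_s: 15.93
position: [0.5225, -0.0031, 0.001]
tool_rot: [0.004, 1.0, -0.001, -0.01]
force: [4.9, -2.7, 1.8]
opening: 0.0392
finger_force: 62.1
```

Run:
```python
from h import *
travel('w12')
```

```text
t 15.9333 cap x,y,z 1.45 -0.25 -0.02 tilt -1.18 roll -0.06 yaw 0.11 F [ 4.9 -2.7  1.8] open 0.0392
edge row 232 travel 3.47 [90, 89, 89, 88, 83, 79, 96, 106, 108, 108, 107, 108]
```

Call:
jog_arm(
  targets=[
    [[0,-0.6,0,0,0,0,0],[0,-0.6,0,0,0,0,0],[0,0,0,0,0,0,0],[0,0,0,0,0,0,0],[0,0,0,0,0,0,0]],
  ],
)

```text
time_s: 16.4
position: [0.5228, -0.003, 0.001]
tool_rot: [0.004, 1.0, -0.0, -0.011]
force: [3.3, -3.7, 2.2]
opening: 0.0391
finger_force: 62.2
```

Run:
```python
from h import *
travel('w13')
```

```text
t 16.4 cap x,y,z 1.81 -0.14 -0.07 tilt -1.29 roll -0.06 yaw 0.1 F [ 3.3 -3.7  2.2] open 0.0391
edge row 232 travel 3.06 [90, 89, 88, 87, 82, 79, 96, 106, 107, 107, 108, 107]
```

The catch travel is 3.06 mm and the end wall is touched, so the cap is home. I'll release and lift away.

Call:
jog_arm(
  targets=[
    [[0.5,0,0,0,0,0,0],[0.7,0,0,0,0,0,0],[0.85,0,0,0,0,0,0],[0.85,0,0,0,0,0,0],[0.85,0,0,0,0,0,0],[0.85,0,0,0,0,0,0]],
  ],
)

```text
time_s: 16.95
position: [0.5228, -0.002, 0.0009]
tool_rot: [0.004, 1.0, 0.0, -0.011]
force: [-0.6, -1.1, -1.1]
opening: 0.0725
finger_force: 0.0
```

Call:
jog_arm(
  targets=[
    [[0.85,0,0,-5,0,0,0],[0.85,0,0,-15,0,0,0],[0.85,0,0,-25,0,0,0],[0.85,0,0,-30,0,0,0],[0.85,0,0,-30,0,0,0],[0.85,0,0,0,0,0,0],[0.85,0,0,0,0,0,0]],
  ],
)

```text
time_s: 17.53
position: [0.5279, -0.0027, 0.1096]
tool_rot: [0.004, 1.0, -0.0, -0.008]
force: [0.0, -0.3, -0.6]
opening: 0.0726
finger_force: 0.0
```

Run:
```python
from h import *
s=arm.read_state(); print(s['time_s'],s['position'],s['force'],s['opening'])
c=cap('wrist','w14'); u=np.array([np.cos(YAW),np.sin(YAW),0]); v=np.array([-u[1],u[0],0])
P=lambda x,y,z: proj(c,SEAT*[1,1,0]+u*x/1e3+v*y/1e3+[0,0,z/1e3])[0].round(1)
print('catch edge',[(t,P(-29-t,0,31)[1]) for t in(0,3,6)],'cap sides',P(0,-20,26),P(0,20,26),'lip edge',P(28,0,33))
g=cv2.cvtColor(c['color'],cv2.COLOR_RGB2GRAY).astype(int)
r,k=map(int,P(-10,0,26)[::-1]); print('col prof row',r,list(zip(range(k-90,k+90,2),g[r-2:r+3,k-90:k+90:2].mean(0).astype(int).tolist())))
r0=int(P(-33,0,31)[1]);r1=int(P(32,0,33)[1]); print('row prof from',r0,g[r0-15:r1+10,k-5:k+25].mean(1).astype(int).tolist())
```

```text
17.5333 [ 0.52788998 -0.00270284  0.10960848] [ 0.02707204 -0.25455837 -0.64336219] 0.07264184012723535
catch edge [(0, np.float64(183.2)), (3, np.float64(178.0)), (6, np.float64(172.8))] cap sides [280.1 229.3] [345.1 229.5] lip edge [312.5 276.2]
col prof row 213 [(222, 168), (224, 168), (226, 168), (228, 168), (230, 167), (232, 168), (234, 167), (236, 167), (238, 168), (240, 168), (242, 169), (244, 169), (246, 168), (248, 168), (250, 170), (252, 168), (254, 165), (256, 128), (258, 127), (260, 123), (262, 78), (264, 76), (266, 75), (268, 75), (270, 113), (272, 123), (274, 78), (276, 85), (278, 88), (280, 76), (282, 78), (284, 78), (286, 79), (288, 79), (290, 159), (292, 180), (294, 86), (296, 78), (298, 77), (300, 78), (302, 81), (304, 80), (306, 81), (308, 78), (310, 80), (312, 81), (314, 82), (316, 79), (318, 79), (320, 80), (322, 80), (324, 80), (326, 80), (328, 81), (330, 80), (332, 80), (334, 81), (336, 80), (338, 81), (340, 80), (342, 81), (344, 81), (346, 72), (348, 73), (350, 74), (352, 73), (354, 74), (356, 71), (358, 73), (360, 74), (362, 72), (364, 73), (366, 72), (368, 74), (370, 73), (372, 74), (374, 72), (376, 73), (378, 73), (380, 73), (382, 74), (384, 73), (386, 72), (388, 73), (390, 73), (392, 71), (394, 72), (396, 72), (398, 73), (400, 72)]
row prof from 176 [117, 117, 117, 117, 117, 113, 109, 108, 108, 108, 107, 107, 102, 98, 98, 84, 63, 63, 75, 80, 80, 80, 80, 80, 80, 80, 81, 80, 80, 80, 80, 81, 81, 80, 81, 81, 81, 81, 80, 81, 81, 80, 80, 81, 80, 80, 81, 81, 80, 80, 80, 80, 80, 81, 80, 80, 80, 80, 82, 89, 92, 91, 86, 81, 80, 81, 80, 80, 80, 80, 84, 103, 129, 139, 148, 162, 169, 176, 178, 179, 183, 184, 183, 184, 184, 184, 183, 184, 184, 184, 184, 184, 184, 184, 184, 183, 184, 184, 184, 183, 183, 184, 184, 183, 184, 183, 183, 183, 183, 181, 154, 108, 81, 64, 54, 75, 154, 181, 183, 183, 183, 183, 183, 183, 183, 183, 183, 183, 183, 183, 183]
```

The numeric check after release agrees: catch travel is about 3 mm, the cap sides fall on the predicted columns (280/345), and the cap surface runs unbroken up to the lip. The hand is clear, so I'm handing in.

```bash
python3 -c "
from cell import arm
print(arm.sign_off())"
```

```text
the job is handed in; nothing more can be done
None
```

I fitted the cap rim-down in the hinge pocket, its end under the lip, the catch eased back to about 3 mm travel and the gripper clear, and handed the job in at about 17.6 s; I checked the final fit only from wrist-camera measurements, and the hand-in returned no verdict.

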